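# Shut and bolt the lid of the shoe bench's storage well

## Robot

A 6-joint arm with a two-finger parallel gripper is mounted at the origin on the work surface. World frame = base frame: x ahead of the robot, y to its left, z up, the work surface at z = 0. Lengths are in m, angles in rad, forces in N, time in s.
With the tool pointing down it reaches from about 0.35 to 0.775 m from the base axis. Payload 5.5 kg.
Tool frame: the origin (TCP) lies at the very end of the fingers, on their centre line; the grasp point (between the pads) lies 19 mm behind it; y points along the fingers, x is the direction in which the jaws open and shut, and the axes are right-handed (so a half turn about y gives the same grasp; the last joint's range is limited). The gripper opens to 85 mm and grips with 20 to 120 N. Pads are 22 mm wide; open, the fingers measure 114 mm over their backs; the gripper's body (76 mm by 85 mm) begins 54 mm behind the grasp point. The pads swing forward as they close: fully open they stand 13 mm farther back than shut.
Start: joints at [1.027, 0.313, 0.046, 1.304, 0, 1.431], TCP at [0.226, 0.529, 0.231] pointing down, gripper open.
Joint ranges: [-2.76, 2.76], [-0.86, 1.69], [-1.03, 1.26], [-2.2, 2.34], [-1.47, 1.5], [-3.14, 3.14]. Speed limits (rad/s): [2.57, 2.57, 3.14, 3.14, 3.14, 3.14].

## Interface

Orientations are given as a unit quaternion [w, x, y, z].
In Python, from station import r gives the robot as it stands.
- The arm moves only by the tool drive_tool, never from a script. Its argument "series" is a list of rows, each a list of 6 numbers: the shift along the tool's x, y, z in cm, then the turn, a rotation vector about the tool's x, y, z in degrees. In form: [[x, y, z, ax, ay, az], ...]. A call has 1 to 20 rows; each row is the pose to reach, as a shift and turn from the pose measured when the call began, along the tool's axes at that moment; what a row does not reach only later rows make up. A row lasts 1/10 s, in which the tool goes at most 50 mm and 8.59 degrees, less where a joint would pass 70% of its speed; a pose out of reach is approached as far as the arm can. A call with a gripper value outside its range is refused whole. "hand" is the opening, from -1 (shut) to 1 (fully open), set as the call begins (left out, the last holds). The fingers move at their own pace and stop on an object; "squeeze" is the grip in N (left out, the last holds). Time passes only in rows, so rows that repeat a pose let the fingers close. It gives the time, the measured TCP pose, the force and the opening at its end, in the units of the state.
- r.sense(): the state, without advancing time (a new reading comes with each control period).
- r.snapshot(name): name is "side" or "top"; returns (picture, depth): 420x560x3 uint8, blue, green, red; 420x560 float32, m along the optical axis (not along the pixel's ray), 0 where there is no reading.
- r.camera_info(name): a dict with "fx", "fy", "cx", "cy" (pixels), "D" ([k1, k2, p1, p2, k3] as OpenCV has them; the pictures are not rectified), "R" (3x3) and "t" (3): a world point X has camera coordinates R X + t. Camera axes: x right, y down, z forward; pixel columns grow to the right and rows downward; lengths in m; the calibration is good to about 2 mm. A picture is of the moment at which its call begins. camera_info takes no time and is no camera call.
- r.hand_in(): hands the job in, once; it reports no verdict.
Trained networks look in the newest picture that a camera, given by its name, has taken for a name from the list of things; names that differ only in an ending like _2 or _b are one class to them, and where a whole thing is asked for, a point or a joint stands for the part that bears it (a point fixed in the world has none). Each returns a list of dicts, best first, with "score" (0 to 1); they miss things now and then, are a little off and sometimes report something else, mostly with a low value. They report only what shows in the picture. A call takes as long as a camera call.
- r.find_in(camera, thing): "bbox" ([left, top, width, height] in pixels, round what is visible of it).
- r.silhouettes(camera, thing): "pixels" (420x560 bool, what is visible of it) and "bbox" ([left, top, width, height] in pixels, round what is visible of it).
- r.tip_of(camera, thing): "point" ([row, column] in pixels: a listed point, or the origin of a listed thing).
The state is a dict: "t": time; "joint_positions": joint angles; "dq": joint speeds; "effort": joint torques, N m; "eef_pos": TCP position; "ee_rot": TCP orientation; "wrist_force": force on the tool from outside, world axes, zero at the start; "wrist_torque": the same for the moment, N m; "width": finger opening in m.
Only numpy, scipy, OpenCV 4.12 (cv2) and the standard library are available. Lean on these libraries where they do the work, as an engineer would, in place of code of your own. Each camera call takes 0.05 s, during which the arm holds its last target. There are 200 camera calls.

## Task

Press the storage well's open lid down until it is shut flush, then bolt it: push the bolt by its black ball knob along the slot as far as it goes towards the lid, and there push the knob over sideways and down into the notch, fully home. Do it by pushing lightly with the fingertips or the outside of the fingers: do not pinch, grip or lift anything, and leave the tin, key dish, carabiner and shoehorn where they are.

Things in the scene. Friction and masses are not known exactly. Their poses are not given: they have to be found in the camera images.
- compartment: Fixed pale-oak storage compartment, 300 (x) by 240 (y) by 50 mm high; origin at the centre of its underside, on the bench; the frame for all below. x = -150..-20 mm: solid deck carrying a steel barrel bolt along y = 0. x = -20..135 mm: shallow well with the lid. +x runs from bolt to lid.
- bolt_barrel (a point): Middle of the bolt's barrel, on the rod's axis: x = -85 mm, y = 0, 13 mm above the deck (63 mm above the bench). Rod 12 mm thick along x; barrel 21 mm in diameter, x = -125..-45 mm, its top 73.5 mm above the bench; then a guide strap as high at x = -40..-30 mm. Base plate 105 x 44 x 2.5 mm. Axes as the compartment's.
- slot_corner (a point): Corner of the barrel's L-shaped slot: x = -60 mm, y = 0, on the barrel's top, 73.5 mm above the bench. The long leg comes along the top from x = -105 mm; the short leg, a notch 8.5 mm wide for the 6 mm shank, runs from this corner down the barrel's -y side only (none on the +y side).
- lid (a joint): Lid angle in rad: 0 = shut, flush with the deck; grows as the free edge, next to the bolt, rises. Starts at 0.30 to 0.75. Panel 153 (hinge to free edge) by 208 by 12 mm, 0.3 kg; hinge along y at x = 134 mm, so the free edge is at x = -19 mm when shut. Friction hinge: stays where left, yields to a few newtons.
- lid_edge (a point): Middle of the lid's free edge, on its upper face. Its x points towards the hinge.
- lid_hinge (a point): Middle of the hinge line, at the height of the lid's upper face.
- staple (a point): Middle of the mouth of the steel staple standing on the lid, 13 mm above the lid's face, 13 mm from its free edge: 12 mm in x, 21 mm in y, 23.5 mm high. The rod goes through it, but only with the lid below about 0.04 rad. Press the lid on bare wood beside it.
- bolt (a joint): Travel of the bolt in m: 0 = drawn back; grows as it is pushed along the compartment's +x; 0.045 = end of the slot, rod 30 mm past the seam and through the lid's staple. Starts at 0 to 0.010; past about 0.013 the rod stands in the way of an open lid. Sliding friction about 2 N. Only at 0.0425 to 0.045 can the knob be turned into the notch.
- handle (a joint): Angle of the knob's shank about the rod in rad: 0 = straight up (it wobbles by up to about 0.1 in the long leg of the slot); grows as the knob goes over towards the compartment's -y; about 1.5 = level, at the bottom of the notch. It stays at any angle where it is left; turning takes 1 to 1.5 N at the knob.
- knob_center (a point): Centre of the black ball knob, 20 mm in diameter, at the end of a 6 mm steel shank, 38 mm from the rod's axis. In the compartment's frame: x = -0.105 + bolt travel, y = -0.038 sin(angle), z = 0.063 + 0.038 cos(angle).
- polish_tin: Closed round tin of shoe polish, blue, 68 mm across, 25 mm high, standing on the deck on the +y side of the bolt; origin at the centre of its underside. To be left alone.
- key_dish: White ceramic key dish, 104 mm across, 26 mm high, on the bench; origin at the centre of its underside. To be left alone.
- carabiner: Steel carabiner lying on the bench, 80 x 48 x 11 mm, long side along its x; origin at its centre on the bench. To be left alone.
- shoehorn: Long red plastic shoehorn lying on the bench, 420 x 44 x 9 mm, along its x; origin at its middle on the bench. To be left alone.

How it is judged:
On the way, in this order (a step that is already met when the one before it is completed fails the run):
1. the lid is pressed shut (value of joint lid below 0.035 rad), for 0.1 s.
2. with the lid shut, the bolt is pushed to the end of its slot (value of joint bolt above 0.04 m and value of joint lid below 0.035 rad), for 0.05 s.
3. the knob is turned over into the notch (value of joint handle above 1.3 rad and value of joint bolt above 0.04 m), for 0.1 s.
At the end, for the whole second after the job is handed in: The lid is shut flush (joint below 0.035 rad, about 5 mm at its free edge), the bolt is at the end of its slot (travel over 40 mm) and its knob lies over in the notch (angle over 1.30 rad, the bottom being at about 1.5); the tin, dish, carabiner and shoehorn are within 20 mm of where they stood (all of step 3 and value of joint lid below 0.035 rad and distance of each of polish_tin, key_dish, carabiner, shoehorn from where it was at the start of the episode below 0.02 m); the robot touches nothing.
It fails at once if the lid is lifted wider open than it stood (value of joint lid above 0.95 rad).
It fails at once if the knob, bolt or lid is gripped or forced (over 35 N) (contact force between the fingers and handle above 35 N or contact force between the fingers and bolt above 35 N or contact force between the fingers and lid above 35 N).
It fails at once if a bystander is knocked away, lifted or carried (distance of any of polish_tin, key_dish, carabiner, shoehorn from where it was at the start of the episode above 0.03 m).
It also fails if it takes over 58 s, if anything falls off the work surface, if the arm or the gripper's body presses on something with over 40 N, if the wrist force passes 120 N, or if a joint passes its speed limit or range.

## Working session

There is one attempt and no reset: what is moved stays moved. The work goes in short steps, Python scripts to look and compute and a tool call to move; the robot and the scene stay as the last step left them, time stands still between calls to the robot, and variables do not carry over. Pictures are saved under pics/ and viewed, about 8 in all and at most 12, crops included, and the job is handed in when it is done.

Besides the shell and the picture viewer there is one more tool, called after "Emit:" as name(argument=value, ...) on one line, values as JSON. drive_tool: Moves the arm, as the interface text tells. Its arguments: {"type":"object","properties":{"series":{"type":"array","items":{"type":"array","items":{"type":"number"}}},"hand":{"type":"number"},"squeeze":{"type":"number"}},"required":["series"]}

```bash
mkdir -p pics; ls; cat > h.py <<'E'
import numpy as np, cv2
from station import r
from scipy.spatial.transform import Rotation as Ro
def K(c):
    i=r.camera_info(c); return i,np.array([[i['fx'],0,i['cx']],[0,i['fy'],i['cy']],[0,0,1.]]),np.array(i['D'],float),np.array(i['R']),np.array(i['t']).ravel()
def world(c,rc,dep):
    i,k,D,R,t=K(c); rc=np.atleast_2d(rc).astype(float)
    u=cv2.undistortPoints(rc[:,::-1].reshape(-1,1,2).copy(),k,D).reshape(-1,2)
    z=np.array([dep[int(round(a)),int(round(b))] for a,b in rc]) if np.ndim(dep)==2 else np.broadcast_to(dep,len(rc))
    P=np.c_[u,np.ones(len(u))]*z[:,None]
    return (P-t)@R
def ray(c,rc,h):
    "point on pixel ray at world height h"
    i,k,D,R,t=K(c); o=-R.T@t; d=world(c,rc,1.)-o
    return o+d*((h-o[2])/d[:,2])[:,None]
def pix(c,X):
    i,k,D,R,t=K(c); p,_=cv2.projectPoints(np.atleast_2d(X).astype(float),cv2.Rodrigues(R)[0],t,k,D); return p.reshape(-1,2)[:,::-1]
def st():
    s=r.sense(); return s
E
cat > a.py <<'E'
from h import *
np.set_printoptions(precision=4,suppress=True)
s=st(); print(s['t'],s['eef_pos'],s['ee_rot'],s['wrist_force'],s['width'])
for c in ('top','side'):
    im,d=r.snapshot(c); cv2.imwrite(f'pics/{c}0.png',im); np.save(f'{c}0.npy',d)
    i,k,D,R,t=K(c); print(c,-R.T@t,R[2])
    for n in ('bolt_barrel','slot_corner','lid_edge','lid_hinge','staple','knob_center','compartment','polish_tin','key_dish','carabiner','shoehorn'):
        q=r.tip_of(c,n)
        if q: p=np.array(q[0]['point']); print(n,round(q[0]['score'],2),p, world(c,np.clip(p,0,[419,559]),d)[0])
E
python3 a.py; cd pics; python3 -c "
import cv2;cv2.imwrite('both.png',cv2.resize(cv2.vconcat([cv2.imread('top0.png'),cv2.imread('side0.png')]),(400,600)))"
```

```text
pics
0.0 [0.2256 0.5283 0.2304] [-0.5898  0.5904  0.389  -0.3902] [-0.6037  0.4814  0.8685] 0.08534162817040544
top [0.5534 0.1175 1.2195] [ 0.0446  0.004  -0.999 ]
bolt_barrel 0.59 [257.  415.9] [ 0.5136 -0.1694  0.0709]
slot_corner 0.91 [254.7 407.7] [ 0.5184 -0.151   0.0719]
lid_edge 0.86 [243.4 383.6] [ 0.5434 -0.084   0.1431]
lid_hinge 0.82 [225.7 324.6] [0.5809 0.0332 0.0483]
staple 0.74 [239.7 373.8] [ 0.5508 -0.0617  0.1537]
knob_center 0.68 [247.2 485.1] [ 0.5371 -0.3467  0.0053]
compartment 0.65 [242.8 378.8] [ 0.5444 -0.075   0.1378]
polish_tin 0.7 [294.4 411.1] [ 0.4311 -0.1575  0.0764]
key_dish 0.85 [247.4 483.5] [ 0.5367 -0.3403  0.0123]
carabiner 0.58 [179.8 411.7] [ 0.6945 -0.1762  0.0015]
shoehorn 0.85 [257.7 138. ] [0.5001 0.4692 0.0081]
side [0.4009 1.0031 1.1223] [ 0.1382 -0.6368 -0.7586]
bolt_barrel 0.46 [145.1 322.1] [ 0.5095 -0.1708  0.0713]
slot_corner 0.73 [148.6 317.6] [ 0.5122 -0.0694  0.1464]
lid_edge 0.72 [145.5 311.1] [ 0.5333 -0.0845  0.1411]
lid_hinge 0.61 [193.4 290.9] [0.5687 0.0331 0.0533]
staple 0.79 [149.6 308.3] [ 0.5374 -0.0585  0.1474]
knob_center 0.52 [179.2 310.5] [ 0.5193 -0.0058  0.0832]
compartment 0.65 [177.5 309.9] [ 0.5218 -0.0091  0.0864]
polish_tin 0.88 [153.1 348.9] [ 0.4236 -0.1498  0.0734]
key_dish 0.97 [123.8 321. ] [ 0.5363 -0.3533  0.0048]
carabiner 0.53 [150.1 264.6] [ 0.6983 -0.1884 -0.0011]
shoehorn 0.85 [341.1 282.7] [0.5035 0.468  0.0051]
```

View pics/top0.png

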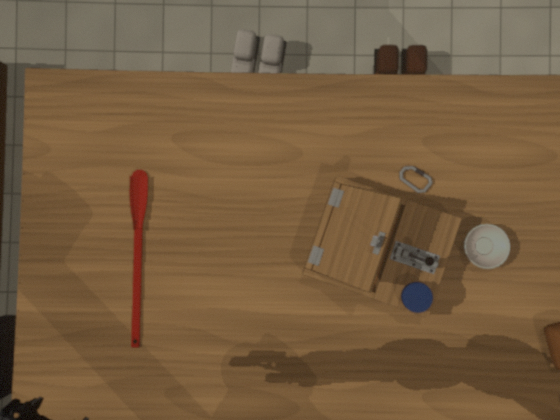

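View pics/side0.png

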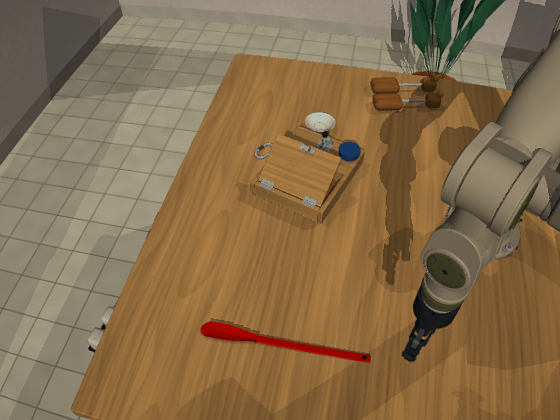

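The top view shows the lid open at about rows 180-290, cols 310-400. The bolt and knob are near (257,420), the tin is at (297,417) and the dish is at (246,487). The side view agrees with this. The top network's knob point lies on the dish, so I reject it. Next I'll fit the compartment frame, overlay it and work out the knob travel.

```bash
cat > b.py <<'E'
from h import *
np.set_printoptions(precision=4,suppress=True)
H=np.array([0.5809,0.0332]); S=np.array([0.5184,-0.151])
th=np.arctan2(*(H-S)[::-1]); ex=np.array([np.cos(th),np.sin(th)]); ey=np.array([-ex[1],ex[0]])
c=((H-.134*ex)+(S+.06*ex))/2
print('c',c,'yaw',np.degrees(th))
W=lambda x,y,z: np.r_[c+x*ex+y*ey,z]
im=cv2.imread('pics/top0.png')
Z=6; r0,c0=165,295
big=cv2.resize(im[r0:r0+100,c0:c0+133*1],None,fx=Z,fy=Z,interpolation=cv2.INTER_CUBIC)
def dr(X,col):
    p=pix('top',X)[0]; cv2.circle(big,(int((p[1]-c0+.5)*Z),int((p[0]-r0+.5)*Z)),3,col,-1)
for x in(-.15,.15):
    for y in(-.12,.12): dr(W(x,y,.05),(0,255,0))
for x in (-.105,-.06): dr(W(x,0,.0735),(0,0,255))
dr(W(-.105,0,.101),(255,0,255)); dr(W(-.085+.0,.0,.101),(255,255,0))
for t in (.6,.65,.7):
    for y in(-.104,.104): dr(W(.134-.153*np.cos(t),y,.05+.153*np.sin(t)),(0,255,255))
cv2.imwrite('pics/ov.png',big)
q=Ro.from_quat(np.array(st()['ee_rot'])[[1,2,3,0]]).as_matrix(); print(q)
E
python3 b.py
```

```text
c [ 0.5378 -0.0939] yaw 71.25766334036184
[[ 0.3929  0.     -0.9196]
 [ 0.9196  0.0001  0.3929]
 [ 0.0001 -1.     -0.    ]]
```

View pics/ov.png

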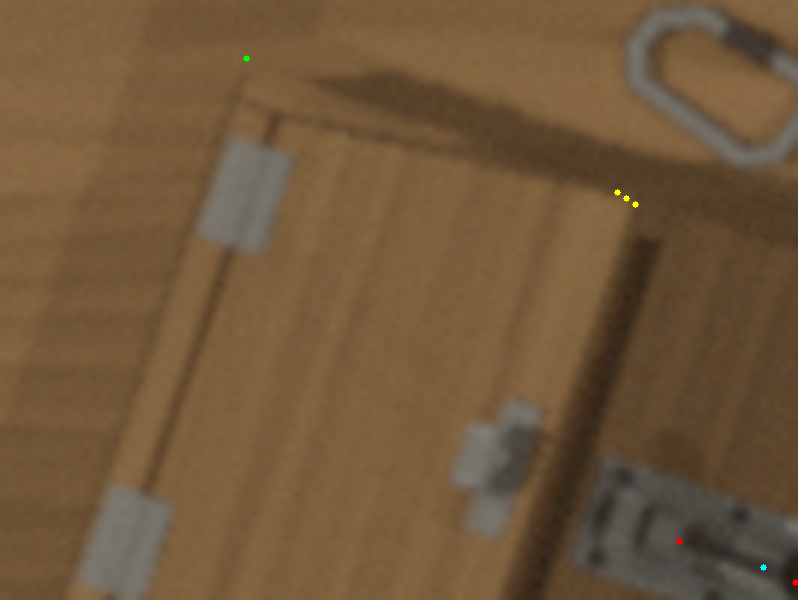

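The crop is too tight and cuts off the bolt. The slot-corner dot sits on the slot's end, but the far corner dot is a few pixels off. I'll redo it with a wider crop.

```bash
sed -i 's/r0,c0=165,295/r0,c0=172,298/; s/Z=6/Z=4.5/; s/r0:r0+100,c0:c0+133\*1/r0:r0+133,c0:c0+176/' b.py; sed -i 's#pics/ov#pics/ov2#' b.py; cat >> b.py <<'E'
print(r.camera_info('top')['fx'])
for n in('bolt','handle','polish_tin','compartment','lid'):
    for cam in('top','side'):
        q=r.find_in(cam,n) if n!='handle' else r.find_in(cam,'knob_center')
        print(n,cam,[(np.round(a['bbox'],1),round(a['score'],2)) for a in q[:2]])
E
python3 b.py
```

```text
c [ 0.5378 -0.0939] yaw 71.25766334036184
[[ 0.3929  0.     -0.9196]
 [ 0.9196  0.0001  0.3929]
 [ 0.0001 -1.     -0.    ]]
510.70590501707136
bolt top [(array([314.1, 186.2,  89.7, 102.8]), 0.49)]
bolt side [(array([320.9, 131.4,   9.9,   8.3]), 0.6), (array([259.9, 133.5,  82.1,  70. ]), 0.17)]
handle top [(array([426.3, 261.1,   5.7,   6.5]), 0.57)]
handle side [(array([328.2, 132.6,  -2.6,   2.6]), 0.55)]
polish_tin top [(array([400.9, 279. ,  33.6,  33.8]), 0.56), (array([312.5, 184.5,  88.8, 107.2]), 0.24)]
polish_tin side [(array([340.9, 141.4,  17.1,  21.2]), 0.9)]
compartment top [(array([298.6, 176.8, 163.9, 142.3]), 0.91), (array([398.9, 165.8,  33. ,  27.7]), 0.7)]
compartment side [(array([249. , 129.1, 114.2,  93.6]), 0.82)]
lid top [(array([314. , 183.1,  87.4, 105.4]), 0.55), (array([423.3, 259.3,  11.6,   7.6]), 0.29)]
lid side [(array([259.8, 133.5,  81.1,  75.5]), 0.9)]
```

View pics/ov2.png

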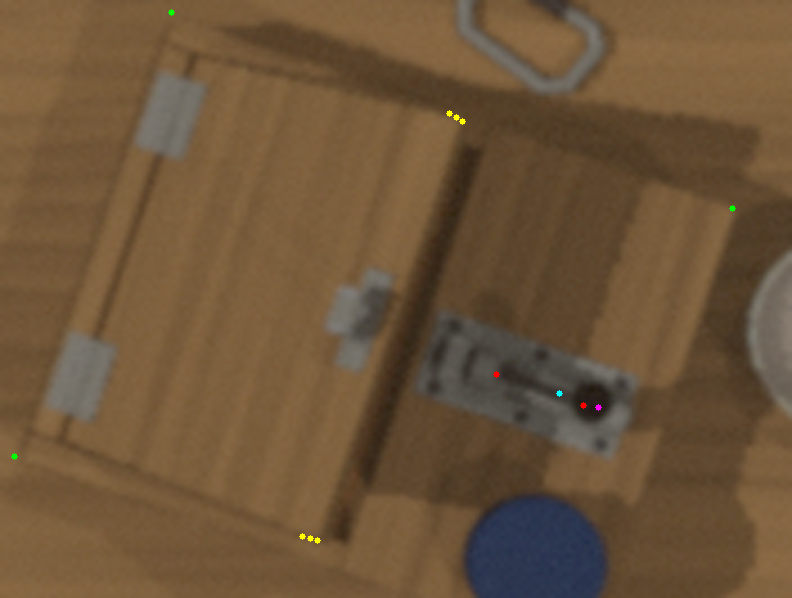

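The overlay matches within about 3 mm: the slot corner is at (374,496), the knob is at about (402,594) with travel near 0, and yaw is 71.3°. I'll shut the fingers and move above the lid at c-frame (30,-50) mm, with tool x = -y_c and tool z = +x_c.

Emit:
drive_tool(series=[[-41.6, 2, -57.9, 0, 85.6, 0], [-41.6, 2, -57.9, 0, 85.6, 0], [-41.6, 2, -57.9, 0, 85.6, 0], [-41.6, 2, -57.9, 0, 85.6, 0], [-41.6, 2, -57.9, 0, 85.6, 0], [-41.6, 2, -57.9, 0, 85.6, 0], [-41.6, 2, -57.9, 0, 85.6, 0], [-41.6, 2, -57.9, 0, 85.6, 0], [-41.6, 2, -57.9, 0, 85.6, 0], [-41.6, 2, -57.9, 0, 85.6, 0], [-41.6, 2, -57.9, 0, 85.6, 0], [-41.6, 2, -57.9, 0, 85.6, 0], [-41.6, 2, -57.9, 0, 85.6, 0], [-41.6, 2, -57.9, 0, 85.6, 0], [-41.6, 2, -57.9, 0, 85.6, 0], [-41.6, 2, -57.9, 0, 85.6, 0], [-41.6, 2, -57.9, 0, 85.6, 0], [-41.6, 2, -57.9, 0, 85.6, 0]], hand=-1)

```text
t: 3.5
eef_pos: [0.5942, -0.0797, 0.2115]
ee_rot: [0.698, -0.698, 0.115, -0.114]
wrist_force: [-1.1, 0.6, -0.9]
width: -0.0
```

Emit:
drive_tool(series=[[0, 3, 0, 0, 0, 0], [0, 5.5, 0, 0, 0, 0], [0, 6.5, 0, 0, 0, 0], [0, 7.2, 0, 0, 0, 0], [0, 7.9, 0, 0, 0, 0], [0, 8.6, 0, 0, 0, 0], [0, 9.3, 0, 0, 0, 0], [0, 10, 0, 0, 0, 0], [0, 10.6, 0, 0, 0, 0], [0, 11.2, 0, 0, 0, 0], [0, 11.8, 0, 0, 0, 0], [0, 12.4, 0, 0, 0, 0], [0, 13, 0, 0, 0, 0], [0, 13.5, 0, 0, 0, 0], [0, 14, 0, 0, 0, 0], [0, 14.5, 0, 0, 0, 0]])

```text
t: 5.1
eef_pos: [0.5941, -0.0797, 0.0661]
ee_rot: [0.698, -0.698, 0.115, -0.114]
wrist_force: [0.4, -1.2, 1.8]
width: 0.0001
```

Emit:
drive_tool(series=[[0, 0.4, 0, 0, 0, 0], [0, 0.7, 0, 0, 0, 0], [0, 1.0, 0, 0, 0, 0], [0, 1.2, 0, 0, 0, 0], [0, 1.4, 0, 0, 0, 0], [0, 1.5, 0, 0, 0, 0], [0, 1.6, 0, 0, 0, 0], [0, 1.6, 0, 0, 0, 0]])

```text
t: 5.9
eef_pos: [0.5941, -0.0795, 0.0501]
ee_rot: [0.698, -0.698, 0.115, -0.114]
wrist_force: [-0.3, -0.0, 1.4]
width: 0.0001
```

Emit:
drive_tool(series=[[0, 0.1, 0, 0, 0, 0], [0, 0.15, 0, 0, 0, 0], [0, 0.2, 0, 0, 0, 0], [0, 0.2, 0, 0, 0, 0]])

```text
t: 6.3
eef_pos: [0.5941, -0.0796, 0.05]
ee_rot: [0.698, -0.698, 0.114, -0.115]
wrist_force: [-4.8, -0.6, 13.2]
width: -0.0005
```

The lid meets a hard stop at tip z = 0.050, with 13 N. Now I'll lift and go above and behind the knob.

Emit:
drive_tool(series=[[0, -5, 0, 0, 0, 0], [0, -10, 0, 0, 0, 0], [-1, -10, -4, 0, 0, 0], [-2.5, -10, -8, 0, 0, 0], [-4, -10, -12, 0, 0, 0], [-4.9, -10, -15.5, 0, 0, 0], [-4.9, -10, -17.4, 0, 0, 0], [-4.9, -10, -17.4, 0, 0, 0], [-4.9, -10, -17.4, 0, 0, 0], [-4.9, -10, -17.4, 0, 0, 0]])

```text
t: 7.3
eef_pos: [0.4924, -0.228, 0.1498]
ee_rot: [0.698, -0.698, 0.114, -0.114]
wrist_force: [1.7, 0.2, -0.3]
width: 0.0001
```

```bash
cat > c.py <<'E'
from h import *
import sys
np.set_printoptions(precision=4,suppress=True)
c=np.array([.5378,-.0939]); th=np.radians(71.26); ex=np.array([np.cos(th),np.sin(th)]); ey=np.array([-ex[1],ex[0]])
W=lambda x,y,z: np.r_[c+x*ex+y*ey,z]
C=lambda X: np.c_[(X[:,:2]-c)@ex,(X[:,:2]-c)@ey,X[:,2]]
s=st(); print(s['t'],'tcp in c:',C(np.array([s['eef_pos']])),s['wrist_force'])
tiles=[]
for cam in('top','side'):
    im,d=r.snapshot(cam)
    p=pix(cam,W(-.07,0,.06))[0]; a,b=int(p[0]-36),int(p[1]-48)
    tiles.append(cv2.resize(im[a:a+72,b:b+96],None,fx=4,fy=4,interpolation=cv2.INTER_CUBIC))
    print(cam,'crop origin',a,b)
    for n,h in(('knob_center',.101),('lid_edge',.05),('staple',.063)):
        for q in r.tip_of(cam,n)[:2]: print(n,round(q['score'],2),q['point'],'depth',C(world(cam,q['point'],d))[0],'at h',C(ray(cam,q['point'],h))[0])
    for x in (-.01,.0,.01): # lid surface height
        print('lid z',[round(float(C(world(cam,pix(cam,W(x,y,.05))[0],d))[0][2]),4) for y in(-.07,-.05,.05)])
cv2.imwrite(f'pics/{sys.argv[1]}.png',cv2.hconcat(tiles))
E
python3 c.py k1
```

```text
7.3 tcp in c: [[-0.1416 -0.      0.1498]] [ 1.7291  0.1633 -0.3103]
top crop origin 219 362
knob_center 0.5 [264.5, 428.1] depth [-0.1003  0.0068  0.1062] at h [-0.1018  0.0066  0.101 ]
lid_edge 0.71 [247.5, 392.3] depth [-0.0268 -0.0046  0.0525] at h [-0.0273 -0.0047  0.05  ]
staple 0.93 [249.4, 385.7] depth [-0.0099  0.0055  0.0751] at h [-0.0122  0.005   0.063 ]
lid z [0.0477, 0.0509, 0.0464]
lid z [0.053, 0.0528, 0.0506]
lid z [0.05, 0.0543, 0.0481]
side crop origin 113 271
knob_center 0.61 [131.2, 328.5] depth [-0.2329 -0.0456 -0.0031] at h [-0.1193  0.0032  0.101 ]
lid_edge 0.64 [164.3, 316.6] depth [-0.0177  0.0177  0.0496] at h [-0.0173  0.0179  0.05  ]
lid_edge 0.31 [154.8, 266.2] depth [-0.0123 -0.1602  0.0089] at h [ 0.0249 -0.1365  0.05  ]
lid z [0.0498, 0.0493, 0.0477]
lid z [0.0504, 0.0449, 0.0502]
lid z [0.048, 0.0505, 0.0534]
```

View pics/k1.png

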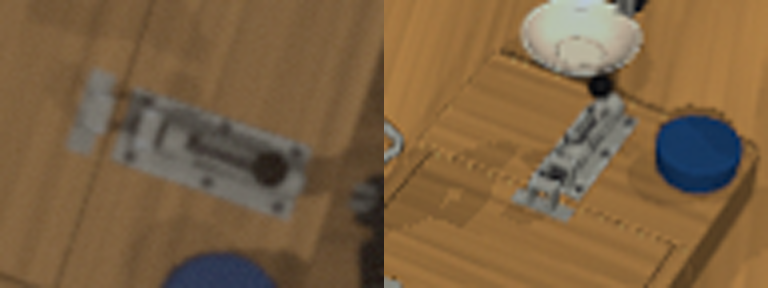

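The lid reads flush in both cameras (z≈0.05). The knob is upright at the slot's back end (top crop (270,168)) and the fingertip is behind it. Next I'll go down and push along +x_c.

Emit:
drive_tool(series=[[0, 3, 0, 0, 0, 0], [0, 5.5, 0, 0, 0, 0], [0, 6.4, 0, 0, 0, 0], [0, 6.4, 0.7, 0, 0, 0], [0, 6.4, 1.2, 0, 0, 0], [0, 6.4, 1.6, 0, 0, 0], [0, 6.4, 2.0, 0, 0, 0], [0, 6.4, 2.4, 0, 0, 0], [0, 6.4, 2.8, 0, 0, 0], [0, 6.4, 3.2, 0, 0, 0], [0, 6.4, 3.6, 0, 0, 0], [0, 6.4, 4.0, 0, 0, 0], [0, 6.4, 4.4, 0, 0, 0], [0, 6.4, 4.8, 0, 0, 0], [0, 6.4, 5.2, 0, 0, 0], [0, 6.4, 5.4, 0, 0, 0], [0, 6.4, 5.6, 0, 0, 0], [0, 6.4, 5.7, 0, 0, 0]])

```text
t: 9.5
eef_pos: [0.5105, -0.1742, 0.0858]
ee_rot: [0.698, -0.698, 0.114, -0.114]
wrist_force: [-1.0, -2.1, 1.0]
width: -0.0
```

Emit:
drive_tool(series=[[0, 0, 0.15, 0, 0, 0], [0, 0, 0.3, 0, 0, 0], [0, 0, 0.4, 0, 0, 0], [0, 0, 0.4, 0, 0, 0]])

```text
t: 9.9
eef_pos: [0.5108, -0.1734, 0.086]
ee_rot: [-0.696, 0.7, -0.115, 0.115]
wrist_force: [-4.0, -11.7, 1.7]
width: 0.0
```

A stop at 12 N suggests the bolt is at the end of its slot. I'll back off, go round to the knob's +y side and check.

Emit:
drive_tool(series=[[0, 0, -0.6, 0, 0, 0], [0, 0, -1.3, 0, 0, 0], [-1.5, 0, -1.3, 0, 0, 0], [-3.6, 0, -1.3, 0, 0, 0], [-3.6, 0, 0.5, 0, 0, 0], [-3.6, 0, 2.3, 0, 0, 0], [-3.6, 0, 2.3, 0, 0, 0], [-3.6, 0, 2.3, 0, 0, 0]])

```text
t: 10.7
eef_pos: [0.4839, -0.1397, 0.0857]
ee_rot: [-0.696, 0.7, -0.115, 0.114]
wrist_force: [-0.3, 0.4, 0.2]
width: -0.0001
```

```bash
python3 c.py k2
```

```text
10.7 tcp in c: [[-0.0607  0.0363  0.0857]] [-0.2594  0.4449  0.2307]
top crop origin 219 362
knob_center 0.33 [246.4, 483.7] depth [-0.2362 -0.0813  0.0046] at h [-0.2012 -0.0707  0.101 ]
lid_edge 0.61 [250.5, 392.2] depth [-0.0263  0.0025  0.0649] at h [-0.0293  0.0018  0.05  ]
staple 0.74 [250.9, 384.0] depth [-0.0098  0.0094  0.0622] at h [-0.0097  0.0094  0.063 ]
lid z [0.0494, 0.0494, 0.0533]
lid z [0.0492, 0.0495, 0.0504]
lid z [0.0462, 0.0521, 0.0498]
side crop origin 113 271
lid_edge 0.57 [161.7, 314.7] depth [-0.0266  0.0066  0.0477] at h [-0.0244  0.0076  0.05  ]
lid_edge 0.27 [193.2, 291.6] depth [0.1234 0.0102 0.0471] at h [0.1258 0.0115 0.05  ]
staple 0.76 [162.5, 309.5] depth [0.006  0.0048 0.0704] at h [-0.0009  0.0014  0.063 ]
lid z [0.0504, 0.0491, 0.0489]
lid z [0.0501, 0.0485, 0.0486]
lid z [0.0469, 0.0492, 0.0515]
```

View pics/k2.png

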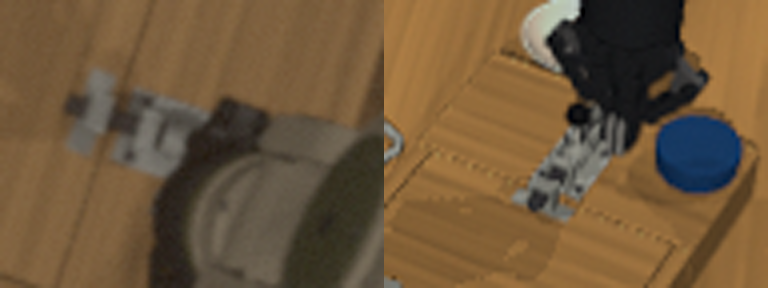

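The rod is through the staple (top crop (70,103)). In the side crop the knob is at (580,113), with the finger on its +y side at (620,130). Next I'll push it over towards -y_c.

Emit:
drive_tool(series=[[0.6, 0, 0, 0, 0, 0], [1.1, 0, 0, 0, 0, 0], [1.5, 0, 0, 0, 0, 0], [1.9, 0, 0, 0, 0, 0], [2.3, 0.1, 0, 0, 0, 0], [2.7, 0.1, 0, 0, 0, 0], [3.1, 0.2, 0, 0, 0, 0], [3.5, 0.3, 0, 0, 0, 0], [3.9, 0.4, 0, 0, 0, 0], [4.2, 0.5, 0, 0, 0, 0], [4.4, 0.6, 0, 0, 0, 0], [4.6, 0.6, 0, 0, 0, 0]])

```text
t: 12.3
eef_pos: [0.5274, -0.1551, 0.0795]
ee_rot: [-0.696, 0.7, -0.116, 0.115]
wrist_force: [-2.5, 0.2, 0.3]
width: -0.0003
```

Emit:
drive_tool(series=[[0.2, 0, 0, 0, 0, 0], [-0.5, 0, 0, 0, 0, 0], [-0.5, -3.5, 0, 0, 0, 0], [1.5, -3.8, 0, 0, 0, 0], [3.2, -3.8, 0, 0, 0, 0], [3.2, -3, 0, 0, 0, 0], [3.2, -2.2, 0, 0, 0, 0], [3.2, -1.8, 0, 0, 0, 0], [3.2, -1.4, 0, 0, 0, 0], [3.2, -1, 0, 0, 0, 0], [3.2, -0.7, 0, 0, 0, 0], [3.2, -0.4, 0, 0, 0, 0], [3.2, -0.1, 0, 0, 0, 0], [3.2, 0.1, 0, 0, 0, 0], [3.2, 0.3, 0, 0, 0, 0], [3.2, 0.3, 0, 0, 0, 0]])

```text
t: 13.9
eef_pos: [0.557, -0.1652, 0.0758]
ee_rot: [-0.696, 0.7, -0.116, 0.114]
wrist_force: [0.2, 0.5, -0.1]
width: -0.0003
```

Emit:
drive_tool(series=[[0, 0.15, 0, 0, 0, 0], [0, 0.3, 0, 0, 0, 0], [0, 0.4, 0, 0, 0, 0], [0, 0.4, 0, 0, 0, 0]])

```text
t: 14.3
eef_pos: [0.5578, -0.1655, 0.0725]
ee_rot: [-0.696, 0.7, -0.116, 0.115]
wrist_force: [1.4, 0.5, 4.9]
width: -0.0002
```

Emit:
drive_tool(series=[[0, 0.15, 0, 0, 0, 0], [0, 0.2, 0, 0, 0, 0], [0, 0.2, 0, 0, 0, 0]])

```text
t: 14.6
eef_pos: [0.5582, -0.1656, 0.0716]
ee_rot: [-0.696, 0.7, -0.115, 0.115]
wrist_force: [-0.4, 0.6, 8.8]
width: -0.0003
```

Emit:
drive_tool(series=[[0, -2, 0, 0, 0, 0], [0, -7, 0, 0, 0, 0], [0, -12, 0, 0, 0, 0], [-2, -15, 5, 0, 0, 0], [-4, -15, 10, 0, 0, 0], [-6, -15, 15, 0, 0, 0], [-8, -15, 20, 0, 0, 0], [-8, -15, 22, 0, 0, 0], [-8, -15, 22, 0, 0, 0]])

```text
t: 15.5
eef_pos: [0.5522, 0.074, 0.2196]
ee_rot: [-0.696, 0.7, -0.114, 0.112]
wrist_force: [0.7, -0.5, 0.4]
width: -0.0001
```

```bash
python3 c.py k3
```

```text
15.5 tcp in c: [[0.1636 0.0403 0.2196]] [ 0.7119 -0.4697  0.4392]
top crop origin 219 362
knob_center 0.58 [239.8, 413.8] depth [-0.0625 -0.036   0.0711] at h [-0.0555 -0.0337  0.101 ]
lid_edge 0.58 [248.7, 390.9] depth [-0.0218 -0.0003  0.0671] at h [-0.0252 -0.0011  0.05  ]
staple 0.96 [249.4, 382.9] depth [-0.0041  0.0075  0.0747] at h [-0.0062  0.0071  0.063 ]
lid z [0.0444, 0.0512, 0.0492]
lid z [0.0514, 0.0517, 0.7098]
lid z [0.0493, 0.0554, 0.7106]
side crop origin 113 271
knob_center 0.72 [152.3, 267.0] depth [-0.0364 -0.1723 -0.005 ] at h [ 0.0605 -0.1107  0.101 ]
lid_edge 0.97 [163.4, 311.6] depth [-0.0025  0.0079  0.0611] at h [-0.0129  0.0029  0.05  ]
staple 0.71 [160.9, 310.4] depth [-0.0015  0.0038  0.0703] at h [-0.0085  0.0005  0.063 ]
lid z [0.2377, 0.2412, 0.0511]
lid z [0.0488, 0.2314, 0.0505]
lid z [0.0465, 0.2273, 0.0524]
```

View pics/k3.png

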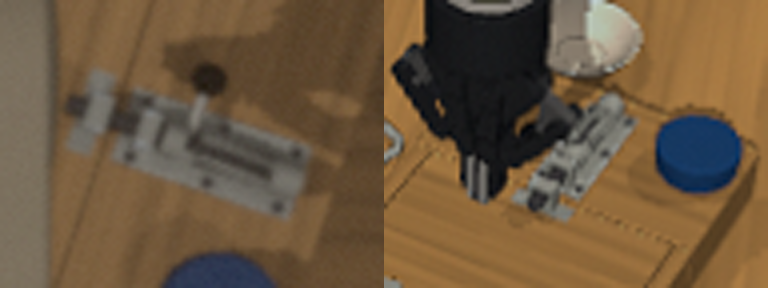

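The knob lies on the -y side (top crop (208,78)), with its top at z≈0.071, meaning level. The rod is through the staple, the lid is flush, and the arm is clear. The tin and dish look unmoved, so I'm handing in.

```bash
python3 -c "
from station import r
print(r.hand_in())"
```

```text
the job is handed in; nothing more can be done
None
```

The lid is shut, the bolt is pushed to the end of its slot, and the knob lies level in the notch. I handed the job in at about 16 s; it reports no verdict. I pushed everything with shut fingertips.

**Last checks**
- **Lid:** it met a hard stop at 13 N with the fingertip at z = 0.050. Both cameras later read its face at about 0.05 m, which is flush.
- **Bolt:** it stopped at about 12 N, and the picture shows the rod through the staple.
- **Knob:** I pressed it down to 8.8 N, with the tip stopping at z ≈ 0.072. The final top view puts it at c-frame (-62, -36) mm with its top at about 0.071 m, so it is close to level (about 1.5 rad).
- **Other objects:** I never went near the carabiner or shoehorn. The tin and dish look unmoved in the final pictures, but I did not measure any of the four. The arm stood clear of everything at z = 0.22.

**Disagreements:** some network points were wrong and I ignored them: the knob reported on the dish early on, and the last side-view knob point. A few of the last lid depth readings hit the gripper instead of the lid. At the end of the bolt push the finger stood about 3 mm farther back than I had computed, which fits its thickness or the calibration error.

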